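Thread the yellow tape rolls and load the tape stand

ROBOT

A 6-joint arm with a two-finger parallel gripper is mounted at the origin on the work surface. World frame = base frame: x ahead of the robot, y to its left, z up, the work surface at z = 0. Lengths are in m, angles in rad, forces in N, time in s.
With the tool pointing down it reaches from about 0.375 to 0.9 m from the base axis. Payload 3.1 kg.
Tool frame: the origin (TCP) lies on the centre line of the jaws, within the pads' length; the fingertips stand 22 mm ahead of it and the grasp point (between the pads) lies 3 mm ahead of it; z points along the fingers, y is the line along which they close (so a half turn about z gives the same grasp; the last joint's range is limited). The gripper opens to 85 mm and grips with 20 to 120 N. Pads are 22 mm wide; open, the fingers measure 114 mm over their backs; the gripper's body (76 mm by 85 mm) begins 54 mm behind the grasp point. The pads swing forward as they close: fully open they stand 13 mm farther back than shut.
Start: joints at [0.97, 0.527, 1.433, -0, 1.181, -0.178], TCP at [0.256, 0.57, 0.253] pointing down, gripper open.
Joint ranges: [-3.08, 3.08], [-0.75, 2.2], [0.22, 2.44], [-1.43, 4.57], [0, 2.65], [-2.85, 2.85]. Speed limits (rad/s): [2.79, 2.79, 3.14, 3.14, 3.14, 3.14].

INTERFACE

Orientations are given as a unit quaternion [x, y, z, w].
In Python, from station import manip, vision, workorder, sense gives the robot as it stands (manip), with the cameras (vision), the readings as plain functions and the job (workorder).
- The arm moves only by the shell command python3 drive.py 'ROWS' [FORCE]. ROWS is rows parted by semicolons, their numbers by spaces, 1 to 20 of them, each of 5 numbers: dx, dy, dz in m, then a turn about the tool's z in rad, then the opening from 0.0 (shut) to 1.0 (fully open); each row is the pose to reach, as a shift and turn from the pose commanded when the command began, along the tool's axes at that moment; what a row does not reach only later rows make up. A row lasts 1/10 s, in which the tool goes at most 0.05 m and 0.15 rad, less where a joint would pass 70% of its speed; a pose out of reach is approached as far as the arm can. The fingers move at their own pace and stop on an object; FORCE is the grip in N (left out, the last holds). Time passes only in rows, so rows that do not move let the fingers close. It prints the time, the measured TCP pose, the force, the opening and the grip force at its end.
- sense(): the state, without advancing time (a new reading comes with each control period).
- vision.snapshot(name): name is "scene" or "top" or "wrist"; returns a dict with "pixels" (480x640x3 uint8, red, green, blue), "range_z" (480x640 float32, m along the optical axis (not along the pixel's ray), 0 where there is no reading), "fov_y" (degrees; the focal length in pixels is half the picture's height over the tangent of half this angle, whatever the lens; pixels are square), "cx", "cy" (the principal point, pixels), "R" (3x3) and "t" (3): a world point X has camera coordinates R X + t; the wrist camera has in their place "hand_eye" (4x4, takes a point from camera to tool coordinates, whose origin is the TCP and whose axes are the flange's). Camera axes: x right, y down, z forward; pixel columns grow to the right and rows downward; lengths in m; the calibration is good to about 2 mm. The wrist camera is an equidistant fisheye: a pixel r from the principal point sees the ray r / f radians off the axis. A picture is of the moment at which its call begins: read the wrist's pose just before it.
- workorder.sign_off(): hands the job in; it is judged then, once.
The state is a dict: "t": time; "q": joint angles; "qd": joint speeds; "tau": joint torques, N m; "tcp_pos": TCP position; "tool_rot": TCP orientation; "force": force on the tool from outside, world axes, zero at the start; "ft_torque": the same for the moment, N m; "finger_gap": opening from 0.0 (shut) to 1.0 (fully open); "gripper_force": force on a finger pad.
Only numpy, scipy, OpenCV 4.12 (cv2) and the standard library are available. Lean on these libraries where they do the work, as an engineer would, in place of code of your own. Each camera call takes 0.05 s, during which the arm holds its last target. There are 200 camera calls.

TASK

Take the skewer off the wooden tape stand by its black handle, run it through both yellow tape rolls standing on the teal lazy susan and lift the two rolls off together on it. Then lay the skewer back in both forks of the stand, with the two yellow rolls hanging on it between the forks, and let go.

Things in the scene. Friction and masses are not known exactly. Their poses are not given: they have to be found in the camera images.
- skewer: Aluminium rod, 12 mm thick, about 75 g. Origin on its axis; x along it to the tapered tip at x = +90 mm. Black handle block, 18 x 18 mm, from x = -145 to -85 mm: grip it across at x = -115. Starts level in the stand's two forks, origin within 6 mm of the stand's centre, axis 85 mm above the table, handle free past the stand's right (-y) end, tip pointing left, roughly +y.
- yellow_a: Bright yellow tape roll: outer diameter 70, hole 44, width 22 mm, about 60 g. Origin at the hole's centre, x = hole axis (level). Stands loose on edge in a slot of a low teal rack (16 mm high, holes left clear), centre 55 mm above the table. The other yellow roll stands 28 mm away in the next slot, on the same hole axis. Two blue rolls in a like rack 100 mm away are bystanders.
- yellow_b: The second yellow roll, like the first. The racks stand on a teal lazy susan, 260 mm across, rim 26 mm high, turning stiffly. The pair's axis runs roughly along y. Thread from the right (-y): the rim is about 80 mm from the pair's middle there and nothing is between. Past the pair its line stays free to 110 mm from the pair's middle. The susan's pot, up to 120 mm high, is off that line.
- stand: Fixed wooden tape stand, base 150 (x) x 90 x 8 mm. Origin under its centre, on the table; z up; x roughly along world +y. Forks 8 mm thick at x = -55 and +55 mm: 90 degree Vs opening up, 57 mm wide at the arm tips, 108 mm above the table. A rod seated in both lies along x at y = 0, z = 85 mm; the skewer's origin belongs over the stand's origin; hung rolls clear the base.

How it is judged:
By the outcome, as a careful person would: the job done as asked, in the order asked, and still so for the second after the job is handed in, with the robot touching nothing.
It also fails if it takes over 58 s, if anything falls off the work surface, if the arm or the gripper's body presses on something with over 40 N, if the wrist force passes 120 N, or if a joint passes its speed limit or range.

## Working session

There is one attempt and no reset: what is moved stays moved. The work goes in short steps, Python scripts to look and compute and a shell command to move; the robot and the scene stay as the last step left them, time stands still between calls to the robot, and variables do not carry over. Pictures are saved under pics/ and viewed, at most 10 in all, crops included, and the job is handed in when it is done.

```bash
ls; mkdir -p pics
python3 - <<'E'
from station import manip, vision, workorder, sense
import cv2,numpy as np
s=sense();print(s['t'],s['tcp_pos'],s['tool_rot'])
for n in('scene','top'):
    d=vision.snapshot(n);np.savez(n+'0.npz',**d)
    cv2.imwrite(f'pics/{n}0.png',d['pixels'][...,::-1]);print(n,d['fov_y'],d['R'],d['t'],d['cx'],d['cy'])
E
```

```text
drive.py
pics
station.py
0.0 [0.25602502 0.56940723 0.2522968 ] [ 2.09832285e-01  9.77736760e-01 -1.03209352e-03 -4.18121980e-04]
scene 44.98581549926153 [[-0.06738357  0.99768424 -0.00925299]
 [ 0.81622919  0.04978991 -0.57557873]
 [-0.57378512 -0.04633711 -0.81769402]] [ 0.02700782 -0.40811752  1.38009888] 320.9737917523305 243.3381144760607
top 49.666174265737936 [[-0.04706488 -0.99889055  0.00160376]
 [-0.97564743  0.04562527 -0.21454701]
 [ 0.2142358  -0.01166234 -0.97671235]] [0.02285765 0.54335958 0.68697154] 316.41242152491134 235.5016835715071
```

View pics/top0.png

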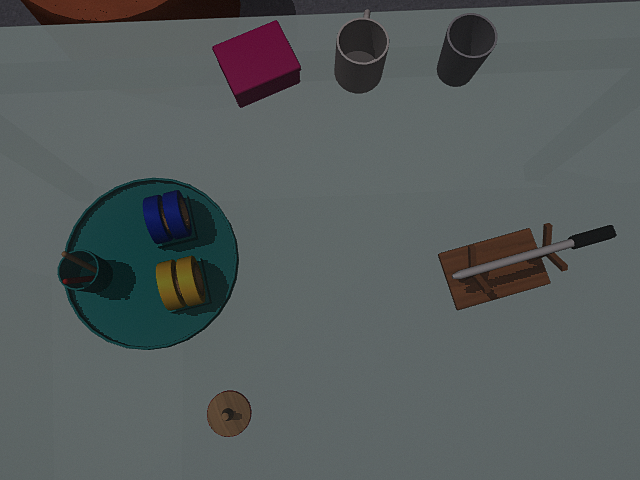

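View pics/scene0.png

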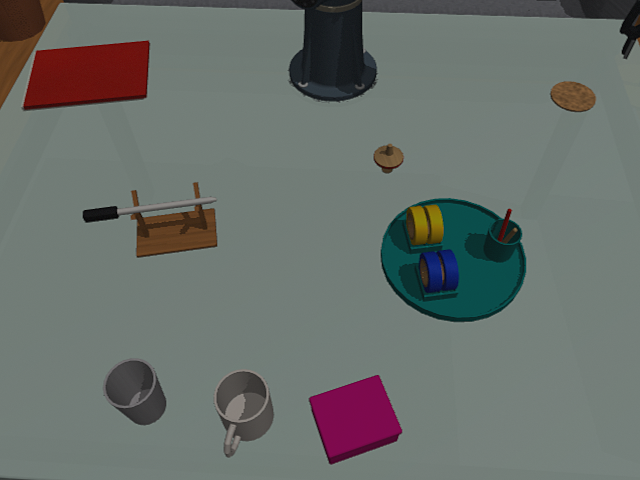

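The top view shows the yellow pair near (180,283). The skewer runs from its tip at (455,276) to the handle at (613,232), on the stand centred near (495,268). The scene view agrees: handle at (100,214), yellow rolls at (424,226).

```bash
cat > h.py <<'E'
import numpy as np,cv2
def cloud(d):
    f=240/np.tan(np.radians(d['fov_y'])/2);v,u=np.mgrid[:480,:640];z=d['range_z']
    P=np.stack([(u-d['cx'])/f*z,(v-d['cy'])/f*z,z],-1)
    return (P-d['t'])@d['R']
def onplane(d,uv,h):
    f=240/np.tan(np.radians(d['fov_y'])/2)
    r=np.array([(uv[0]-d['cx'])/f,(uv[1]-d['cy'])/f,1])@d['R'];c=-d['t']@d['R']
    return c+r*(h-c[2])/r[2]
def pca(P):
    m=P.mean(0);_,s,V=np.linalg.svd(P-m,full_matrices=False);return m,V[0],s
def tool(s):
    from scipy.spatial.transform import Rotation as R
    return R.from_quat(s['tool_rot']).as_matrix()
E
python3 - <<'E'
from h import *
np.set_printoptions(precision=4,suppress=True)
for n in('top','scene'):
    d=dict(np.load(n+'0.npz'));W=cloud(d);hsv=cv2.cvtColor(d['pixels'],cv2.COLOR_RGB2HSV).astype(int);H,S,V=hsv[...,0],hsv[...,1],hsv[...,2]
    ok=d['range_z']>0
    Y=ok&(H>18)&(H<32)&(S>150)&(V>70)
    P=W[Y];print(n,'yellow',Y.sum(),P.min(0),P.max(0),'zpct',np.percentile(P[:,2],[50,90,98]))
    T=P[P[:,2]>np.percentile(P[:,2],98)-0.006];m,a,s=pca(T);print(' crest',m,'mid',(T.min(0)+T.max(0))/2,a,np.ptp((T-m)@a))
    # skewer/handle: points above 0.075 in region
    box=ok&(W[...,1]<-0.1)&(W[...,1]>-.6)&(W[...,0]>.3)&(W[...,0]<.62)&(W[...,2]>0.07)
    hd=box&(V<60)&(S<110); rod=box&(S<60)&(V>=75)
    for k,M in(('handle',hd),('rod',rod)):
        n_,lab,st,c=cv2.connectedComponentsWithStats(M.astype(np.uint8));i=1+st[1:,4].argmax();M=lab==i
        P=W[M];m,a,s=pca(P);t=(P-m)@a;print(k,M.sum(),st[i],m,a,'ends',m+a*t.min(),m+a*t.max(),'len',np.ptp(t),'zmax',P[:,2].max())
    wood=ok&(W[...,2]<.015)&(W[...,2]>.003)&(H<20)&(S>90)&(W[...,1]<-.05)&(W[...,0]<.6)&(W[...,0]>.3)&(W[...,1]>-.5)
    r=cv2.minAreaRect(W[wood][:,:2].astype(np.float32)*1000);print('base',r)
    fk=ok&(W[...,2]>.095)&(H<20)&(S>90)&(W[...,1]<-.05)&(W[...,0]<.6)&(W[...,0]>.3)
    print('forktips',[W[lab].mean(0) for lab in [cv2.connectedComponents(fk.astype(np.uint8))[1]==i for i in range(1,cv2.connectedComponents(fk.astype(np.uint8))[0])] if lab.sum()>3])
from station import manip, vision, workorder, sense
s=sense();print(tool(s))
E
```

```text
top yellow 1329 [0.453  0.1631 0.0348] [0.5205 0.2212 0.0917] zpct [0.085  0.0888 0.0901]
 crest [0.4852 0.1924 0.0873] mid [0.4849 0.1921 0.0879] [ 0.1277 -0.9918  0.0016] 0.05069536572540202
handle 596 [568 225  49  24 596] [ 0.5179 -0.3817  0.0918] [-0.2263  0.9735 -0.0333] ends [ 0.5252 -0.4132  0.0929] [ 0.5102 -0.3486  0.0907] len 0.06628852697578494 zmax 0.09612043013655182
rod 898 [452 239 122  39 898] [ 0.4922 -0.2693  0.0891] [-0.2264  0.974  -0.0004] ends [ 0.5121 -0.3551  0.0892] [ 0.4723 -0.1837  0.0891] len 0.17597578881338363 zmax 0.09396178474520207
base ((492.443115234375, -270.66552734375), (89.39334106445312, 150.36717224121094), 13.136890411376953)
forktips [array([ 0.5303, -0.318 ,  0.0993]), array([ 0.5057, -0.211 ,  0.1001]), array([ 0.4785, -0.3297,  0.1002]), array([ 0.4538, -0.2227,  0.1003])]
scene yellow 919 [0.4063 0.1634 0.0156] [0.6029 0.2336 0.0926] zpct [0.082  0.0892 0.0907]
 crest [0.4882 0.192  0.088 ] mid [0.4889 0.1912 0.0887] [ 0.1422 -0.9898  0.0032] 0.05106347579657343
handle 419 [ 83 206  36  17 419] [ 0.5231 -0.3823  0.0898] [ 0.2227 -0.9749 -0.0066] ends [ 0.5165 -0.3534  0.09  ] [ 0.5299 -0.412   0.0896] len 0.060069861523721985 zmax 0.09734842555541165
rod 581 [117 197  99  18 581] [ 0.495  -0.2709  0.0887] [ 0.2268 -0.9739  0.0011] ends [ 0.4751 -0.1855  0.0886] [ 0.5145 -0.3549  0.0887] len 0.17387838123313334 zmax 0.09563553937727247
base ((493.67181396484375, -269.86553955078125), (94.21200561523438, 148.33558654785156), 13.796526908874512)
forktips [array([ 0.4564, -0.2229,  0.0994]), array([ 0.4816, -0.3296,  0.1   ]), array([ 0.5089, -0.2106,  0.1012]), array([ 0.533 , -0.3175,  0.1003])]
[[-0.9119  0.4104 -0.0011]
 [ 0.4104  0.9119 -0.0016]
 [ 0.0004 -0.0019 -1.    ]]
```

```bash
cat > go.py <<'E'
import sys,numpy as np
from h import tool
from station import manip, vision, workorder, sense
x,y,z,yaw=map(float,sys.argv[1:5])   # TCP target, yaw of tool x
s=sense();T=tool(s);d=T.T@(np.array([x,y,z])-s['tcp_pos'])
y0=np.arctan2(T[1,0],T[0,0]);print('t',round(s['t'],2),'delta',d.round(4),'turn',round(-((yaw-y0+np.pi)%(2*np.pi)-np.pi),4),'tcp',s['tcp_pos'].round(4),'F',s['force'].round(1),'gap',round(s['finger_gap'],3))
E
python3 go.py 0.5205 -0.383 0.20 1.799
```

```text
t 0.1 delta [-0.632  -0.76    0.0537] turn 0.9197 tcp [0.2561 0.5695 0.2525] F [ 0.1  0.6 -0.2] gap 1.002
```

```bash
R='-0.632 -0.76 0 0.92 1'; python3 drive.py '-0.095 -0.115 0 0.15 1;-0.19 -0.23 0 0.3 1;-0.632 -0.76 0 0.92 1;-0.632 -0.76 0 0.92 1;-0.632 -0.76 0 0.92 1;-0.632 -0.76 0 0.92 1;-0.632 -0.76 0 0.92 1;-0.632 -0.76 0 0.92 1;-0.632 -0.76 0 0.92 1;-0.632 -0.76 0 0.92 1;-0.632 -0.76 0 0.92 1;-0.632 -0.76 0 0.92 1;-0.632 -0.76 0 0.92 1;-0.632 -0.76 0 0.92 1;-0.632 -0.76 0 0.92 1;-0.632 -0.76 0 0.92 1;-0.632 -0.76 0.02 0.92 1;-0.632 -0.76 0.03 0.92 1;-0.632 -0.76 0.04 0.92 1;-0.632 -0.76 0.0537 0.92 1'; python3 go.py 0.5205 -0.383 0.20 1.799
```

```text
t: 2.1
tcp_pos: [0.5221, -0.3861, 0.2004]
tool_rot: [0.622, 0.783, -0.0, 0.002]
force: [0.6, 0.6, -0.2]
finger_gap: 0.999
gripper_force: 0.0
t 2.1 delta [ 0.0033 -0.0009  0.0004] turn -0.0012 tcp [ 0.5221 -0.3861  0.2004] F [ 0.6  0.6 -0.2] gap 0.999
```

```bash
python3 drive.py '0.003 0 0.04 0 0.5;0.003 0 0.08 0 0.5;0.003 0 0.1 0 0.5;0.003 0 0.112 0 0.5;0.003 0 0.112 0 0.5;0.003 0 0.112 0 0;0.003 0 0.112 0 0;0.003 0 0.112 0 0;0.003 0 0.112 0 0;0.003 0 0.112 0 0;0.003 0 0.112 0 0' 60; python3 go.py 0.5205 -0.383 0.20 1.799
```

```text
t: 3.2
tcp_pos: [0.5206, -0.3804, 0.089]
tool_rot: [0.622, 0.783, -0.0, 0.001]
force: [-2.7, -1.4, 7.1]
finger_gap: 0.201
gripper_force: 61.1
t 3.2 delta [-0.0027 -0.0006 -0.111 ] turn -0.0 tcp [ 0.5206 -0.3804  0.089 ] F [-2.7 -1.4  7.1] gap 0.201
```

```bash
python3 drive.py '0 0 0 0 0;0 0 0 0 0;0 0 -0.02 0 0;0 0 -0.05 0 0;0 0 -0.09 0 0;0 0 -0.13 0 0;0 0 -0.13 0 0;0 0 -0.13 0 0' 110
python3 - <<'E'
from h import *
from station import manip, vision, workorder, sense
s=sense();print(s['tcp_pos'],s['t'],s['force'])
for n in('scene','top'):
    d=vision.snapshot(n);np.savez(n+'1.npz',**d)
    W=cloud(d);hsv=cv2.cvtColor(d['pixels'],cv2.COLOR_RGB2HSV);S=hsv[...,1];V=hsv[...,2]
    rod=(d['range_z']>0)&(S<60)&(V>70)&(abs(W[...,2]-s['tcp_pos'][2])<.04)&(W[...,1]<-.15)&(W[...,1]>-.36)&(abs(W[...,0]-.5)<.05)
    P=W[rod];m,a,_=pca(P);a*=np.sign(a[1]);t=(P-m)@a
    print(n,rod.sum(),m,a,'tip',m+a*t.max(),'rear',m+a*t.min())
cv2.imwrite('pics/s1.png',cv2.resize(vision.snapshot('scene')['pixels'][120:300,40:280,::-1],None,fx=3,fy=3))
E
python3 go.py 0.5205 -0.383 0.20 1.799
```

```text
t: 4.0
tcp_pos: [0.5209, -0.3794, 0.2186]
tool_rot: [0.622, 0.783, 0.0, 0.001]
force: [0.2, 1.3, -0.6]
finger_gap: 0.188
gripper_force: 107.4
[ 0.52086508 -0.37942516  0.21864568] 4.0 [ 0.23898611  1.25167523 -0.61994915]
scene 711 [ 0.49657855 -0.27059172  0.21886911] [-0.24261109  0.97005158  0.01182323] tip [ 0.47491776 -0.18398364  0.21992471] rear [ 0.51821763 -0.35711302  0.21781457]
top 134 [ 0.47539688 -0.1929387   0.21859556] [-0.44529474  0.89358146 -0.05678701] tip [ 0.47047861 -0.18306911  0.21796835] rear [ 0.4830694  -0.20833529  0.21957401]
t 4.15 delta [-0.0047 -0.      0.0156] turn -0.0003 tcp [ 0.5195 -0.3784  0.2156] F [ 1.3  0.4 -0.7] gap 0.193
```

View pics/s1.png

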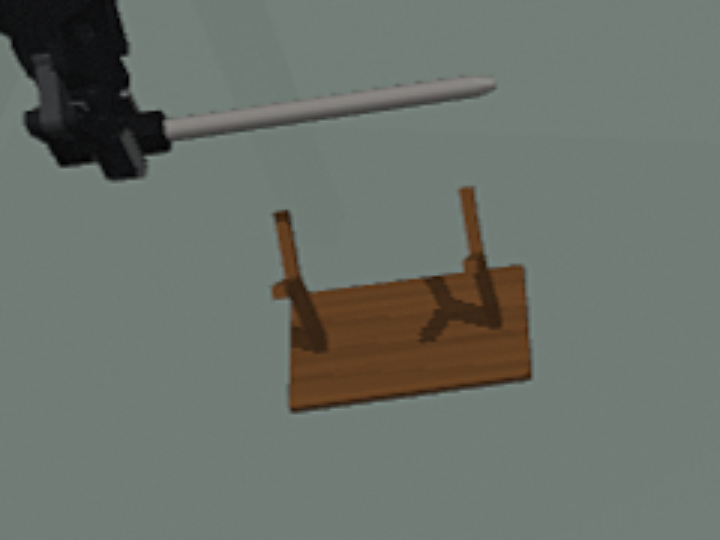

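The scene crop shows the skewer held level, from the handle at (150,130) to the tip at (495,85), clear of the stand. Next I'll move it in front of the rolls.

```bash
python3 go.py 0.524 -0.078 0.12 1.708
```

```text
t 4.15 delta [0.2913 0.0724 0.0965] turn 0.0907 tcp [ 0.5195 -0.3784  0.2156] F [ 1.3  0.4 -0.7] gap 0.193
```

```bash
python3 drive.py '0.04 0.01 0 0 0;0.08 0.02 0 0.04 0;0.12 0.03 0 0.07 0;0.16 0.04 0.02 0.09 0;0.2 0.05 0.04 0.09 0;0.24 0.06 0.06 0.09 0;0.28 0.07 0.085 0.09 0;0.291 0.072 0.096 0.09 0;0.291 0.072 0.096 0.09 0;0.291 0.072 0.096 0.09 0;0.291 0.072 0.096 0.09 0'
cat > meas.py <<'E'
from h import *
from station import manip, vision, workorder, sense
np.set_printoptions(precision=4,suppress=True)
s=sense();T=tool(s);tc=s['tcp_pos'];print(s['t'],tc,'toolx',T[:,0])
b=np.array([-.137,.9906,0])
for n in('scene','top'):
    d=vision.snapshot(n);np.savez(n+'2.npz',**d)
    W=cloud(d);hsv=cv2.cvtColor(d['pixels'],cv2.COLOR_RGB2HSV).astype(int);H,S,V=hsv[...,0],hsv[...,1],hsv[...,2]
    r=(W-tc);al=r@T[:,0];ac=r@T[:,1]
    rod=(d['range_z']>0)&(S<60)&(V>60)&(abs(W[...,2]-tc[2])<.03)&(al>.03)&(al<.24)&(abs(ac)<.03)
    P=W[rod];t=(P-tc)@T[:,0];
    if rod.sum()>50:
        px=np.polyfit(t,(P-tc)@T[:,1],1);pz=np.polyfit(t,P[:,2]-tc[2],1);print(n,rod.sum(),'along',t.min(),t.max(),'cross slope/off',px,'z slope/off',pz)
        rodx=np.polyfit(P[:,1],P[:,0],1);print('  rod x at y=.19:',np.polyval(rodx,.19),'slope',rodx[0])
    Y=(d['range_z']>0)&(H>18)&(H<32)&(S>150)&(V>70)&(W[...,2]>.03)&(abs(W[...,0]-.487)<.06)
    P=W[Y];Q=P[P[:,2]>.080];m,a,_=pca(Q);print(n,'yellow',Q.shape,m,'mid',(Q.min(0)+Q.max(0))/2,a)
    for lo,hi in((.16,.185),(.198,.225)):
        q=P[(P[:,1]>lo)&(P[:,1]<hi)]
        A=np.c_[2*q[:,0],2*q[:,2],np.ones(len(q))]  # circle fit in xz
        q=q[q[:,2]>.07];A=np.c_[2*q[:,0],2*q[:,2],np.ones(len(q))];c=np.linalg.lstsq(A,(q[:,[0,2]]**2).sum(1),rcond=None)[0];print('  roll',len(q),q.mean(0),'circ',c[:2],np.sqrt(c[2]+c[0]**2+c[1]**2))
    cv2.imwrite(f'pics/{n}2.png',d['pixels'][...,::-1])
E
python3 meas.py
```

```text
t: 5.25
tcp_pos: [0.5258, -0.0816, 0.1222]
tool_rot: [0.657, 0.754, 0.0, 0.001]
force: [-0.2, -0.9, -1.3]
finger_gap: 0.188
gripper_force: 107.4
5.25 [ 0.5258 -0.0816  0.1222] toolx [-0.1359  0.9907 -0.0015]
scene 689 along 0.030024937572089842 0.2008441044564213 cross slope/off [-0.0147  0.0023] z slope/off [ 0.012 -0.001]
  rod x at y=.19: 0.4867929572109676 slope -0.15166715709527862
scene yellow (512, 3) [0.4909 0.1924 0.0864] mid [0.4881 0.192  0.0864] [-0.0549  0.9984 -0.0096]
  roll 256 [0.4948 0.1767 0.0846] circ [0.489  0.0586] 0.03113889590176237
  roll 311 [0.4948 0.2085 0.0834] circ [0.4847 0.0603] 0.029469542124947238
top 240 along 0.10381372805357811 0.2011474066251467 cross slope/off [-0.0201  0.0002] z slope/off [0.0051 0.0006]
  rod x at y=.19: 0.4835887639952286 slope -0.153170131298406
top yellow (1025, 3) [0.4843 0.1919 0.0859] mid [0.4852 0.1917 0.0861] [ 0.059  -0.9983 -0.0006]
  roll 555 [0.4825 0.1756 0.0835] circ [0.4881 0.0565] 0.03244253439211491
  roll 572 [0.4831 0.2074 0.0837] circ [0.4833 0.056 ] 0.03281235609664689
```

```bash
python3 drive.py '0 0 0.03 0 0;0 0 0.055 0 0;0 0 0.064 0 0;0 0 0.064 0 0;0 0 0.064 0 0;0.02 0 0.064 0 0;0.04 -0.001 0.064 0 0;0.06 -0.001 0.064 0 0;0.07 -0.001 0.064 0 0;0.07 -0.001 0.064 0 0'
python3 - <<'E'
from station import manip, vision, workorder, sense;import cv2,numpy as np
d=vision.snapshot('scene');e=vision.snapshot('top')
a=cv2.resize(d['pixels'][170:300,320:500,::-1],(540,390));b=cv2.resize(e['pixels'][210:340,120:300,::-1],(0,0),fx=3,fy=3)[:,:540]
cv2.imwrite('pics/c3.png',cv2.resize(np.vstack([a,b]),None,fx=.76,fy=.76))
E
python3 go.py 0.5034 0.0803 0.058 1.708
```

```text
t: 6.35
tcp_pos: [0.5143, -0.0097, 0.0586]
tool_rot: [0.656, 0.755, 0.0, 0.001]
force: [-0.8, -1.1, -0.8]
finger_gap: 0.186
gripper_force: 107.4
t 6.45 delta [0.092  0.0012 0.0002] turn 0.0013 tcp [ 0.5149 -0.011   0.0583] F [-1.  -0.4 -1.2] gap 0.189
```

View pics/c3.png

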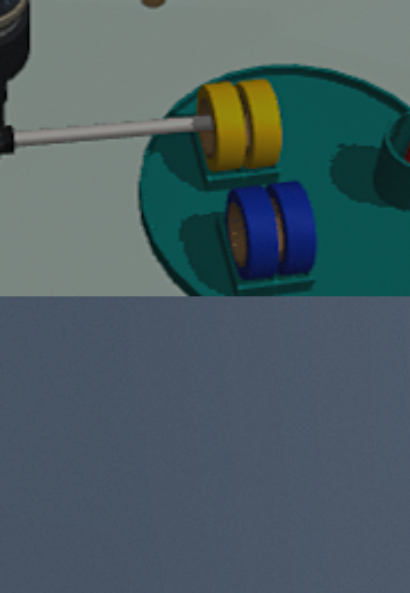

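The rod tip enters the first yellow roll's hole near (210,122). The top view is blocked by the arm, and there is no contact force. I'll push on through.

```bash
python3 drive.py '0.02 0 0 0 0;0.04 -0.001 0 0 0;0.06 -0.001 0 0 0;0.08 -0.0015 0 0 0;0.092 -0.0015 0 0 0;0.092 -0.0015 0 0 0;0.092 -0.0015 0 0 0'
python3 - <<'E'
from station import manip, vision, workorder, sense;import cv2,numpy as np
d=vision.snapshot('scene')
cv2.imwrite('pics/c4.png',cv2.resize(d['pixels'][170:300,340:520,::-1],(720,520)))
E
python3 go.py 0.5034 0.0803 0.058 1.708
```

```text
t: 7.15
tcp_pos: [0.5005, 0.0798, 0.0577]
tool_rot: [0.657, 0.754, 0.0, 0.0]
force: [-0.1, -0.2, -1.1]
finger_gap: 0.188
gripper_force: 107.4
t 7.2 delta [ 0.0004  0.003  -0.0003] turn 0.0002 tcp [0.5005 0.0795 0.0577] F [ 0.3 -0.2 -0.2] gap 0.191
```

View pics/c4.png

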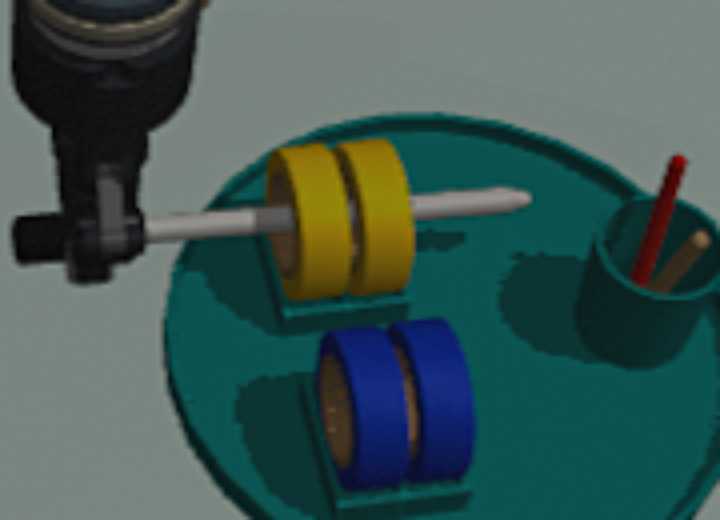

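The rod now runs through both yellow rolls, with the tip at (530,197) beyond the second. I'll lift slowly.

```bash
python3 drive.py '0 0.001 -0.008 0 0;0 0.001 -0.014 0 0;0 0.001 -0.018 0 0;0 0.001 -0.022 0 0;0 0.001 -0.026 0 0;0 0.001 -0.03 0 0;0 0.001 -0.036 0 0;0 0.001 -0.044 0 0;0 0.001 -0.055 0 0;0 0.001 -0.07 0 0;0 0.001 -0.085 0 0;0 0.001 -0.1 0 0;0 0.001 -0.115 0 0;0 0.001 -0.13 0 0;0 0.001 -0.14 0 0;0 0.001 -0.14 0 0;0 0.001 -0.14 0 0'
python3 - <<'E'
from station import manip, vision, workorder, sense;import cv2,numpy as np
d=vision.snapshot('scene');np.savez('scene5.npz',**d)
cv2.imwrite('pics/c5.png',cv2.resize(d['pixels'][130:300,320:520,::-1],(706,600)))
E
python3 go.py 0.5205 -0.382 0.20 1.799
```

```text
t: 8.9
tcp_pos: [0.5006, 0.0805, 0.1977]
tool_rot: [0.657, 0.754, 0.0, 0.0]
force: [0.2, -0.2, -1.9]
finger_gap: 0.191
gripper_force: 107.2
t 8.95 delta [-0.4609 -0.0436 -0.0028] turn -0.0903 tcp [0.5004 0.0805 0.1973] F [-0.3 -0.6 -1.1] gap 0.185
```

View pics/c5.png

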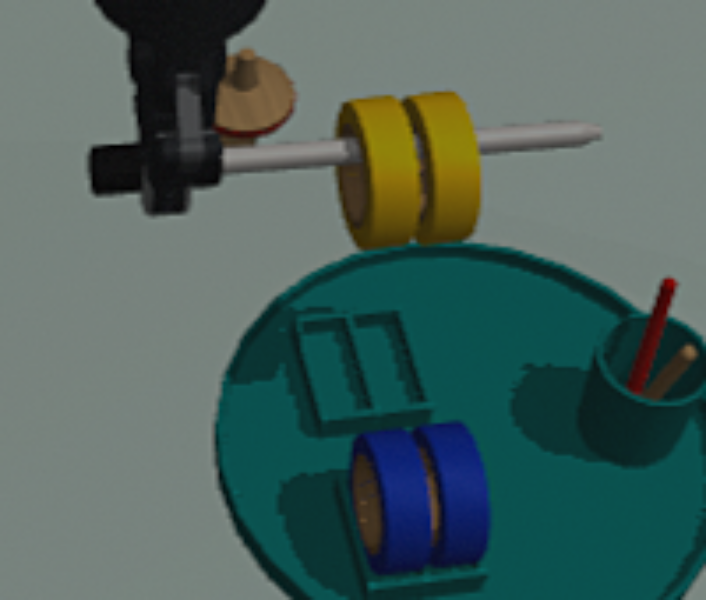

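Both yellow rolls hang on the rod at around (410,170), the rack is empty and the blue rolls are untouched. I'll carry them back to the stand smoothly.

```bash
python3 go.py 0.5185 -0.380 0.20 1.784; python3 drive.py '-0.005 0 0 0 0;-0.015 0 0 0 0;-0.03 -0.002 0 0 0;-0.05 -0.004 0 0 0;-0.075 -0.006 0 0 0;-0.1 -0.009 0 0 0;-0.13 -0.012 0 -0.01 0;-0.16 -0.015 0 -0.02 0;-0.19 -0.018 0 -0.03 0;-0.22 -0.021 0 -0.04 0;-0.25 -0.024 0 -0.05 0;-0.28 -0.027 0 -0.06 0;-0.31 -0.03 0 -0.07 0;-0.34 -0.033 0 -0.075 0;-0.365 -0.036 0 -0.075 0;-0.39 -0.038 0 -0.075 0;-0.41 -0.04 0 -0.075 0;-0.425 -0.041 0 -0.075 0;-0.435 -0.042 0 -0.075 0;-0.44 -0.043 0 -0.075 0'; python3 go.py 0.5185 -0.380 0.20 1.784
```

```text
t 8.95 delta [-0.4586 -0.0453 -0.0028] turn -0.0753 tcp [0.5004 0.0805 0.1973] F [-0.3 -0.6 -1.1] gap 0.185
t: 10.95
tcp_pos: [0.5187, -0.362, 0.1974]
tool_rot: [0.628, 0.778, 0.0, -0.0]
force: [0.6, -0.7, -1.7]
finger_gap: 0.191
gripper_force: 107.2
t 10.95 delta [-0.0176 -0.004  -0.0026] turn -0.0006 tcp [ 0.5187 -0.362   0.1974] F [ 0.6 -0.7 -1.7] gap 0.191
```

```bash
python3 drive.py '-0.006 -0.002 0 0 0;-0.012 -0.003 0 0 0;-0.017 -0.004 0 0 0;-0.018 -0.004 0 0 0;-0.018 -0.004 0 0 0;-0.018 -0.004 0 0 0;-0.018 -0.004 0 0 0;-0.018 -0.004 0 0 0'
cat > m6.py <<'E'
from h import *
from station import manip, vision, workorder, sense
np.set_printoptions(precision=4,suppress=True)
s=sense();T=tool(s);tc=s['tcp_pos'];print(s['t'],tc,'toolx',T[:,0])
C=np.array([.493,-.270]);a=np.array([-.2264,.974]);n_=np.array([.974,.2264])
print('tcp in stand frame: along',(tc[:2]-C)@a,'cross',(tc[:2]-C)@n_)
for n in('scene','top'):
    d=vision.snapshot(n);W=cloud(d);hsv=cv2.cvtColor(d['pixels'],cv2.COLOR_RGB2HSV).astype(int);H,S,V=hsv[...,0],hsv[...,1],hsv[...,2]
    ok=d['range_z']>0;r=(W-tc);al=r@T[:,0];ac=r@T[:,1]
    c=(W[...,:2]-C)
    rod=ok&(S<60)&(V>60)&(abs(W[...,2]-tc[2])<.03)&(al>.03)&(al<.24)&(abs(ac)<.03)
    P=W[rod];x=(P[:,:2]-C)@a;y=(P[:,:2]-C)@n_
    print(n,rod.sum(),'rod along',x.min(),x.max(),'cross fit',np.polyfit(x,y,1),'z fit',np.polyfit(x,P[:,2],1))
    Y=ok&(H>18)&(H<32)&(S>150)&(V>70)&(W[...,2]>.08)&(abs((c@n_))<.06)&(abs(c@a)<.12)
    if Y.sum():
        x=(W[Y][:,:2]-C)@a;print(' yellow along',np.percentile(x,[1,99]),'z',W[Y][:,2].max(), W[Y][:,2].min())
    fk=ok&(W[...,2]>.095)&(W[...,2]<.115)&(H<20)&(S>90)&(abs(c@n_)<.05)&(abs(c@a)<.08)
    k,lab,st,_=cv2.connectedComponentsWithStats(fk.astype(np.uint8))
    for i in range(1,k):
        if st[i,4]>3:
            q=W[lab==i].mean(0);print('  fork',st[i,4],(q[:2]-C)@a,(q[:2]-C)@n_,q[2])
    cv2.imwrite(f'pics/{n}6.png',cv2.resize(d['pixels'][120:300,40:280,::-1] if n=='scene' else d['pixels'][180:360,400:640,::-1],(720,540)))
E
python3 m6.py
```

```text
t: 11.75
tcp_pos: [0.5187, -0.3794, 0.1977]
tool_rot: [0.628, 0.778, 0.0, -0.0]
force: [-0.2, 0.1, -0.9]
finger_gap: 0.187
gripper_force: 107.3
11.75 [ 0.5187 -0.3794  0.1977] toolx [-0.2116  0.9774  0.0002]
tcp in stand frame: along -0.11239022229005599 cross 0.000225698890862977
scene 541 rod along -0.08214881722713738 0.08864625972119329 cross fit [-0.0034  0.0034] z fit [0.011  0.1973]
 yellow along [-0.0216  0.0275] z 0.21544304331500264 0.1483222186418882
  fork 29 0.05410266872241974 -0.024676494313929334 0.09949758792759662
  fork 26 -0.05539428751589344 -0.02501198216472819 0.10012518364511054
  fork 22 0.054249593470545254 0.028895453424919504 0.1010621997318864
  fork 24 -0.055366390700043726 0.028790046607541635 0.10073683540255356
top 96 rod along 0.06646342421560415 0.08937664504580237 cross fit [-0.2639  0.0232] z fit [-0.1253  0.2081]
 yellow along [0.0087 0.0286] z 0.20271362302142912 0.1512411058855939
  fork 70 0.05444941312148348 0.025821487143282064 0.10001279293070044
```

View pics/scene6.png

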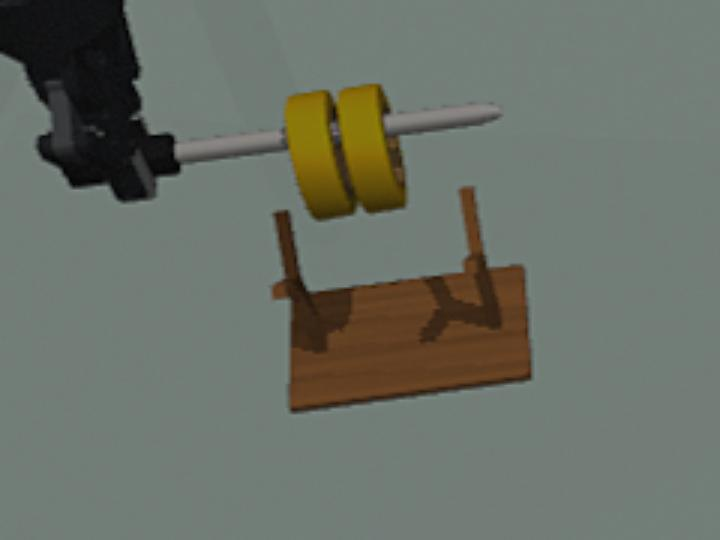

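The rod is over the forks, with both rolls at about (345,150) between them. It's aligned to about 1–2 mm, so I'll lower.

```bash
python3 drive.py '0 0 0.01 0 0;0 0 0.025 0 0;0 0 0.045 0 0;0 0 0.065 0 0;0 0 0.08 0 0;0 0 0.09 0 0;0 0 0.097 0 0;0 0 0.101 0 0;0 0 0.104 0 0;0 0 0.106 0 0;0 0 0.108 0 0;0 0 0.109 0 0;0 0 0.109 0 0;0 0 0.109 0 0'; python3 m6.py
```

```text
t: 13.25
tcp_pos: [0.5187, -0.3799, 0.0891]
tool_rot: [0.628, 0.778, -0.0, 0.0]
force: [-0.3, -0.4, 1.9]
finger_gap: 0.188
gripper_force: 107.6
13.25 [ 0.5187 -0.3799  0.0891] toolx [-0.2115  0.9774 -0.0006]
tcp in stand frame: along -0.11287900523391425 cross 0.00010065853821012577
scene 475 rod along -0.08274662411799935 0.08828375471875928 cross fit [-0.0015  0.0023] z fit [0.0114 0.0897]
 yellow along [-0.0223  0.0264] z 0.10874631376621507 0.08005910316776912
  fork 31 0.054005431274434336 -0.024542452541102953 0.09948006757088118
  fork 33 -0.055320646674149584 -0.024573208722901974 0.09934012691140846
  fork 22 0.054234190342767406 0.028813686751827612 0.10096415242624789
  fork 24 -0.05512961113847144 0.02925714859393545 0.10104110166226758Traceback (most recent call last):
  File "m6.py", line 13, in <module>
    print(n,rod.sum(),'rod along',x.min(),x.max(),'cross fit',np.polyfit(x,y,1),'z fit',np.polyfit(x,P[:,2],1))
                                  ~~~~~^^
    return umr_minimum(a, axis, None, out, keepdims, initial, where)
ValueError: zero-size array to reduction operation minimum which has no identity
```

```bash
python3 drive.py '0 0 0.001 0 0;0 0 0.001 0 0;0 0 0.001 0 0;0 0 0.001 0 0' 20; python3 drive.py '0 0 0 0 0.22;0 0 0 0 0.25;0 0 0 0 0.3;0 0 0 0 0.4;0 0 0 0 0.5;0 0 0 0 0.5;0 0 -0.01 0 0.5;0 0 -0.03 0 0.5;0 0 -0.06 0 0.5;0 0 -0.1 0 0.5;0 0 -0.14 0 0.5;0 0 -0.18 0 0.5;-0.04 0 -0.2 0 0.5;-0.08 0 -0.2 0 0.5;-0.12 0 -0.2 0 0.5;-0.12 0 -0.2 0 0.5;-0.12 0 -0.2 0 0.5;-0.12 0 -0.2 0 0.5'
sed -i 's/tc=s\[.tcp_pos.\]/tc=np.array([.5187,-.3799,.089])/; s/T=tool(s)/T=np.array([[-.2264,.974,0],[.974,.2264,0],[0,0,-1]]).T/' m6.py; python3 m6.py; python3 go.py .5 -.4 .2 1.8
```

```text
t: 13.75
tcp_pos: [0.5187, -0.38, 0.0886]
tool_rot: [0.628, 0.778, -0.0, 0.0]
force: [-2.2, -0.0, 5.8]
finger_gap: 0.189
gripper_force: 108.4
t: 15.55
tcp_pos: [0.5438, -0.4958, 0.2877]
tool_rot: [0.628, 0.778, 0.0, -0.001]
force: [0.1, 0.4, -0.2]
finger_gap: 0.496
gripper_force: 0.0
15.55 [ 0.5187 -0.3799  0.089 ] toolx [-0.2264  0.974   0.    ]
tcp in stand frame: along -0.11286108000000002 cross 0.0001504400000000572
scene 482 rod along -0.08279205555106414 0.08823395458935622 cross fit [-0.0038  0.0015] z fit [-0.0039  0.0886]
 yellow along [-0.0225  0.0265] z 0.10598370178924439 0.08028186227077416
  fork 28 0.054020680808240254 -0.024384570807572434 0.10005012446190618
  fork 32 -0.055249951679147334 -0.024453176515506943 0.09982724547947833
  fork 22 0.05423317552515902 0.02881085260343731 0.10096099771959005
  fork 25 -0.05507693219569733 0.028987458419689166 0.10099654571823292
top 686 rod along -0.08277613718798935 0.08925183923854707 cross fit [-0.0011 -0.0008] z fit [0.0009 0.0887]
 yellow along [-0.0229  0.0263] z 0.10556336850573719 0.08007451187357384
  fork 77 -0.05491870988102803 0.025626585987223456 0.09932328498376163
  fork 67 0.05450130698890144 0.025800044056004282 0.09995373621689475
  fork 16 -0.001641526421957727 0.007771592548223891 0.09791272179978011
  fork 20 0.0263623581831043 0.0025424059755292075 0.09855823652230039
  fork 7 -0.0026982443784383057 -0.008100069728201199 0.09821930292869219
  fork 79 -0.05518978833429411 -0.027312775280142726 0.09961926617589525
  fork 77 0.05484557174698932 -0.027500591227070686 0.09976944735699805
t 15.65 delta [ 0.1027 -0.0227  0.0881] turn -0.0151 tcp [ 0.5441 -0.4956  0.288 ] F [ 0.6  0.7 -0.1] gap 0.496
```

View pics/scene6.png

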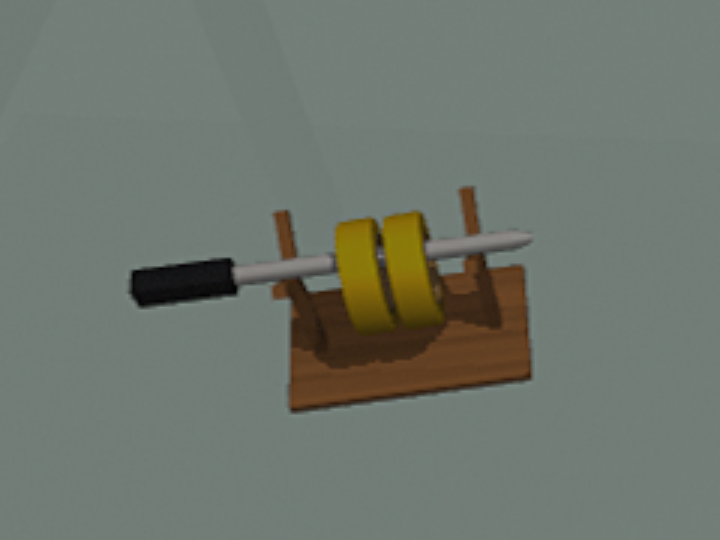

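The skewer lies level in both forks, with both rolls hanging at about (385,270) between them, and the gripper is clear. I'll let it settle briefly, then hand in.

```bash
python3 drive.py '0 0 0 0 0.5;0 0 0 0 0.5;0 0 0 0 0.5;0 0 0 0 0.5;0 0 0 0 0.5;0 0 0 0 0.5;0 0 0 0 0.5;0 0 0 0 0.5' | head -1; python3 -c "
from station import manip, vision, workorder, sense;print(workorder.sign_off())"
```

```text
t: 16.45
the job is handed in; nothing more can be done
None
```

The skewer is back in both forks of the stand with the two yellow rolls hanging on it between the forks, the gripper is open and clear, and I handed the job in at about 16.5 s.

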